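# Trip the bench test with the wide hand plate

## Task

Two hand switches for the test bench stand on the workbench, each with a hinged plate that its spring holds up at a slope. Trip the test with the wide one: press its plate down until it lies level on its stops, keep it down for about two seconds, then let go so that it springs back up. Leave the narrow plate alone.

Things in the scene. Friction and masses are not known exactly. Their poses are not given: they have to be found in the camera images.
- wide_plate (a joint): Angle of the wide switch's plate above level, rad: 0 = level on its two rubber-topped stop posts (hard stop), 0.52 = up, where the spring holds it. Bare aluminium plate 58 mm wide, 8 mm thick, 104 mm from hinge axis to free edge, on a fixed steel base 134 x 94 x 12 mm. Hinge axis level, 60 mm above the bench, at the robot's end of the base; the far edge is the raised one, 115 mm high.
- wide_pad (a point): Centre of the top of the round black rubber pad (25 mm across, 3 mm high) on the wide plate, 84 mm from the hinge axis, midway across. About 108 mm above the bench when up, 67 mm when level. x: along the plate from hinge to free edge, y: along the hinge, z: out of the plate's top. Pushing straight down here takes about 5 N at first, 11 N when level; let go, the plate springs up at once.
- narrow_plate (a joint): Angle of the narrow switch's plate above level, rad, 0 to 0.52 as for the wide one. This switch is alike in length, height and spring, but its plate is only 28 mm wide and its base 64 mm. It is not to be pressed.
- narrow_pad (a point): Centre of the top of the round rubber pad on the narrow plate, in the same place along the plate and with the same axes as on the wide one.

How it is judged (in metres and radians):
On the way:
1. the wide plate is pressed down level (within 10 degrees) and kept there for a second (value of joint wide_plate below 0.17 rad), for 1 s.
At the end, for the whole second after the job is handed in: After having been held level (below 0.17 rad) for a second, the wide plate has been let go and is up again at rest (above 0.42 rad, slower than 0.1 rad/s); the narrow plate is up too (above 0.42 rad) (value of joint each of wide_plate, narrow_plate above 0.42 rad and velocity of joint wide_plate between -0.1 and 0.1 rad/s); the robot touches nothing.
It fails at once if the narrow switch's plate is pressed down noticeably (below 0.35 rad) (value of joint narrow_plate below 0.35 rad).
It also fails if it takes over 32 s, if anything falls off the work surface, if the arm or the gripper's body presses on something with over 40 N, if the wrist force passes 120 N, or if a joint passes its speed limit or range.

## Robot

A 7-joint arm with a two-finger parallel gripper is mounted at the origin on a cart in front of the work surface, level with it; the furniture and walls round the work are solid. World frame = base frame: x ahead of the robot, y to its left, z up, the work surface at z = 0. Lengths are in m, angles in degrees, forces in N, time in s.
With the tool pointing down it reaches from about 0.425 to 0.875 m from the base axis. Payload 4.7 kg.
Tool frame: the origin (TCP) lies between the finger pads; the fingertips stand 19 mm ahead of it and the grasp point (between the pads) is the TCP; x points along the fingers, z is the direction in which the jaws open and shut, and the axes are right-handed (so a half turn about x gives the same grasp; the last joint's range is limited). The gripper opens to 87 mm and grips with 3 to 60 N. Pads are 19 mm wide; open, the fingers measure 117 mm over their backs; the gripper's body (75 mm by 190 mm) begins 51 mm behind the grasp point.
Start: joints at [-68.291, 18.392, -4.016, 83.108, 1.295, 78.541, -3.26], TCP at [0.232, 0.607, 0.242] pointing down, gripper open.
Joint ranges: [-163.93, 163.93], [-17.29, 119.83], [-79.2, 71.16], [3.27, 140.29], [-89.18, 269.18], [5.43, 117.66], [-154.24, 154.24]. Speed limits (degrees/s): [147.25, 147.25, 180, 180, 180, 180, 180].

## Interface

Orientations are given as [roll, pitch, yaw] about the fixed x, y, z axes, in that order (R = Rz(yaw) Ry(pitch) Rx(roll)).
In Python, from cell import monitor, read_camera, camera_model, env, regions_of gives the robot as it stands. The module is installed in compiled form; this text tells all that it offers.
- The arm moves only by the tool step_arm, never from a script. Its argument "deltas" is a list of rows, each a list of 5 numbers: the gripper's target within -1 to 1 (fully open at 1, half-way at 0, shut at -1), then the shift along the tool's x, y, z in m, then the turn about the tool's x in degrees. A call has 1 to 12 rows; each row is the pose to reach, as a shift and turn from the pose commanded when the call began, along the tool's axes at that moment; what a row does not reach only later rows make up. A row lasts 1/8 s, in which the tool goes at most 62.5 mm and 10.7 degrees, less where a joint would pass 70% of its speed; a pose out of reach is approached as far as the arm can. A call with a gripper value outside its range is refused whole. The fingers move at their own pace and stop on an object; "newtons" is the grip in N (left out, the last holds). Time passes only in rows, so rows that repeat a pose let the fingers close. It gives the time, the measured TCP pose, the force and the opening at its end, in the units of the state.
- monitor.get_obs(): the state, without advancing time (a new reading comes with each control period).
- read_camera(name): name is "side" or "top" or "wrist"; returns (picture, depth): 480x640x3 uint8, red, green, blue; 480x640 float32, m along the optical axis (not along the pixel's ray), 0 where there is no reading.
- camera_model(name): a dict with "fx", "fy", "cx", "cy" (pixels), "xyz" and "attitude" of the camera in the world. Camera axes: x right, y down, z forward; pixel columns grow to the right and rows downward; lengths in m; the calibration is good to about 2 mm. A picture is of the moment at which its call begins: read the wrist's pose just before it. camera_model takes no time and is no camera call; for the wrist camera it gives the pose at the moment of the call.
- env.sign_off(): hands the job in, once; it reports no verdict.
Trained networks look in the newest picture that a camera, given by its name, has taken for a name from the list of things; names that differ only in an ending like _2 or _b are one class to them, and where a whole thing is asked for, a point or a joint stands for the part that bears it (a point fixed in the world has none). Each returns a list of dicts, best first, with "p" (0 to 1); they miss things now and then, are a little off and sometimes report something else, mostly with a low value. They report only what shows in the picture. A call takes as long as a camera call.
- regions_of(camera, thing): "pixels" (480x640 bool, what is visible of it) and "pixel" ([column, row] in pixels, amid what is visible of it).
The state is a dict: "time_s": time; "qpos": joint angles; "joint_velocities": joint speeds; "effort": joint torques, N m; "tool_pos": TCP position; "tool_rot": TCP orientation; "force": force on the tool from outside, world axes, zero at the start; "wrist_torque": the same for the moment, N m; "grip_width": finger opening in m.
Only numpy, scipy, OpenCV 4.12 (cv2) and the standard library are available. Lean on these libraries where they do the work, as an engineer would, in place of code of your own. Each camera call takes 0.05 s, during which the arm holds its last target. There are 200 camera calls.

## Working session

There is one attempt and no reset: what is moved stays moved. The work goes in short steps, Python scripts to look and compute and a tool call to move; the robot and the scene stay as the last step left them, time stands still between calls to the robot, and variables do not carry over. Pictures are saved under pics/ and viewed, about 8 in all and at most 12, crops included, and the job is handed in when it is done.

Besides the shell and the picture viewer there is one more tool, called after ">>>" as name(argument=value, ...), one argument or row to a line, values as JSON. step_arm: Moves the arm, as the interface text tells. Its arguments: {"type":"object","properties":{"deltas":{"type":"array"},"newtons":{"type":"number"}},"required":["deltas"]}

```bash
mkdir -p pics
cat > h.py <<'E'
import numpy as np, cv2
from cell import monitor, read_camera, camera_model, env, regions_of
from scipy.spatial.transform import Rotation as R
def cloud(name, d):
    m=camera_model(name); return m
def pts(m,d,mask):
    v,u=np.nonzero(mask&(d>0)); z=d[v,u]
    P=np.c_[(u-m['cx'])/m['fx']*z,(v-m['cy'])/m['fy']*z,z]
    A=np.array(m['attitude'],float)
    Rm=A if A.shape==(3,3) else (R.from_euler('xyz',A,degrees=True).as_matrix() if A.size==3 else R.from_quat(A).as_matrix())
    return P@Rm.T+np.array(m['xyz'])
E
python3 - <<'E'
from h import *
o=monitor.get_obs(); print({k:np.round(o[k],3) for k in ('time_s','tool_pos','tool_rot','force','grip_width','qpos')})
for c in ('top','side'):
    m=camera_model(c); print(c,m)
    im,d=read_camera(c); cv2.imwrite(f'pics/{c}0.png',im[...,::-1])
    for t in ('wide_plate','wide_pad','narrow_plate','narrow_pad'):
        for r in regions_of(c,t)[:3]:
            P=pts(m,d,r['pixels']); print(c,t,round(r['p'],2),np.round(r['pixel']),r['pixels'].sum(),np.round(np.median(P,0),3),np.round(np.percentile(P,[2,98],axis=0),3).tolist() if len(P) else '')
E
```

```text
{'time_s': np.float64(0.0), 'tool_pos': array([0.232, 0.607, 0.24 ]), 'tool_rot': array([-176.594,   89.893, -107.493]), 'force': array([0.242, 0.063, 0.099]), 'grip_width': np.float64(0.087), 'qpos': array([-68.29 ,  18.44 ,  -4.018,  83.174,   1.297,  78.538,  -3.26 ])}
top {'fx': 470.29354021910535, 'fy': 470.29354021910535, 'cx': 315.5472278025105, 'cy': 242.90778257393058, 'xyz': array([0.37255068, 0.26865351, 0.93477266]), 'attitude': array([-172.138904  ,   -0.97153656,  -90.32118405])}
top wide_plate 0.97 [239. 272.] 1845 [0.442 0.394 0.091] [[0.393, 0.364, 0.066], [0.486, 0.425, 0.116]]
top wide_pad 0.65 [240. 267.] 1823 [0.442 0.394 0.091] [[0.395, 0.364, 0.066], [0.486, 0.425, 0.116]]
top narrow_plate 0.82 [379. 233.] 959 [0.509 0.141 0.088] [[0.462, 0.115, 0.014], [0.553, 0.154, 0.117]]
top narrow_pad 0.73 [374. 232.] 926 [0.509 0.141 0.09 ] [[0.461, 0.126, 0.041], [0.555, 0.154, 0.117]]
side {'fx': 583.2022018432917, 'fy': 583.2022018432917, 'cx': 309.9981453443657, 'cy': 240.72367810637007, 'xyz': array([ 0.43517023, -0.44645465,  0.60775635]), 'attitude': array([-125.02372278,   -0.80405723,   -5.60469067])}
side wide_plate 0.77 [261. 210.] 1407 [0.442 0.389 0.089] [[0.392, 0.363, 0.002], [0.488, 0.521, 0.115]]
side wide_pad 0.66 [261. 209.] 1358 [0.439 0.388 0.088] [[0.392, 0.361, 0.064], [0.485, 0.423, 0.115]]
side narrow_plate 0.92 [317. 308.] 1311 [0.509 0.135 0.09 ] [[0.46, 0.125, 0.066], [0.553, 0.152, 0.115]]
side narrow_pad 0.75 [317. 309.] 1408 [0.51  0.136 0.088] [[0.46, 0.125, 0.001], [0.554, 0.259, 0.115]]
```

View pics/top0.png

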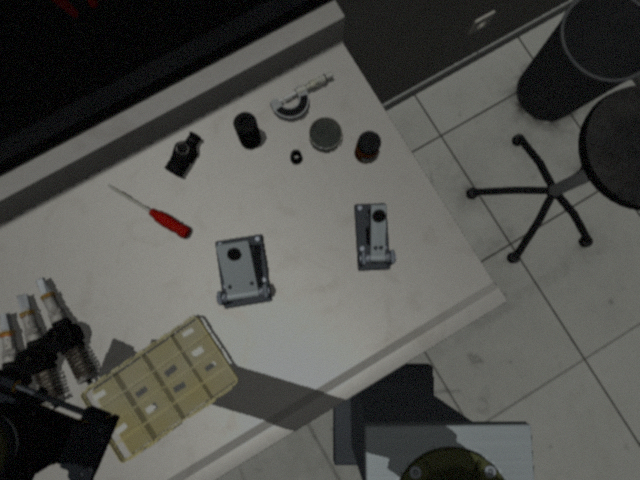

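Run:
```python
from h import *
m=camera_model('top'); im,d=read_camera('top')
r=regions_of('top','wide_plate')[0]; mk=cv2.erode(r['pixels'].astype(np.uint8),np.ones((3,3)))>0
P=pts(m,d,mk)
c=P.mean(0); n=np.linalg.svd(P-c)[2][2]; n*=np.sign(n[2]); print('c',c,'n',n,'tilt',np.degrees(np.arccos(n[2])))
print('uphill dir',np.degrees(np.arctan2(-n[1],-n[0])))
P=pts(m,d,r['pixels']); 
print('rect',cv2.minAreaRect((P[:,:2]*1000).astype(np.float32)))
g=cv2.cvtColor(im,cv2.COLOR_RGB2GRAY); k=r['pixels']&(g<70)
Q=pts(m,d,k); print('dark',k.sum(),np.median(Q,0) if len(Q) else '')
o=monitor.get_obs();T=R.from_euler('xyz',o['tool_rot'],degrees=True).as_matrix(); print('T',T.round(3))
for z in (.093,.135): 
  t=np.array([np.median(Q,0)[0],np.median(Q,0)[1],z]); print((T.T@(t-o['tool_pos'])).round(4))
```

```text
c [0.44103163 0.39365807 0.09130494] n [-0.49017957 -0.07929862  0.86800675] tilt 29.772169202982255
uphill dir 9.189390338806085
rect ((440.5373840332031, 393.99334716796875), (98.38898468017578, 57.37539291381836), 9.082537651062012)
dark 192 [0.46708476 0.3975904  0.10876567]
T [[ 0.    -0.934  0.357]
 [ 0.     0.357  0.934]
 [-1.    -0.     0.   ]]
[ 0.1486 -0.2945 -0.112 ]
[ 0.1066 -0.2945 -0.112 ]
```

Run:
```python
from h import *
P=[]
for c in ('top','side'):
    im,d=read_camera(c); P.append(pts(camera_model(c),d,np.ones(d.shape,bool)))
P=np.vstack(P)
H=np.zeros((16,16)) 
for i in range(16):
    row=[]
    for j in range(16):
        x=.1+.04*i;y=.0+.05*j
        s=P[(abs(P[:,0]-x)<.02)&(abs(P[:,1]-y)<.025)]
        row.append('%4d'%(np.percentile(s[:,2],98)*1000) if len(s)>3 else '  --')
    print('x%.2f'%x,' '.join(row))
```

```text
x0.10   17   17    3    4   --   --   --   12   12   11    4   29   45    4    3    3
x0.14    4    4    3    4   --   10   12   12    9    4   43   45   45   44    3    4
x0.18   --   --   --   --   12   12   12    6    4   44  337  393  395   44    4   34
x0.22   --   --   --   12   12   11    4    4   45   45  338  437  426  272   44   41
x0.26   --   11   11   12    9    4    4    4   44   45  299  438  428  337  336   87
x0.30   11   12   11    5    4    4    4    4    5   45   45   45   44  335  323   89
x0.34   11   10    4    4    4    4    4    4    4   44   45   43    4    5   87   89
x0.38    7    4    4    4    4    4    4   71   70   73    5    5    4    4    5   35
x0.42    4    4    4    4    4    4    4   84   90   71    5    5    4    5    5   31
x0.46    4    4   73   74    5    4    4  105  114  112    5    5    5    5    4    4
x0.50    4    4   17   95    4    4    4  111  117   56   25    5    4    5    5    5
x0.54    4    4   14  115    4    4    4    4    4    5   28   29    5    4    5    5
x0.58    4    4   16   17    4    4    4    4    4    5    4   23   21   17    4   43
x0.62    3    4    4    4    4    4    4    5    4    4   29    7    5   18   87  174
x0.66   --    4    4   73    4    4   31    4    4    4   47   50    5  158  262  331
x0.70   --    4    4   74   31   30   31   92   93    4   52   84  171  357  341  315
```

View pics/side0.png

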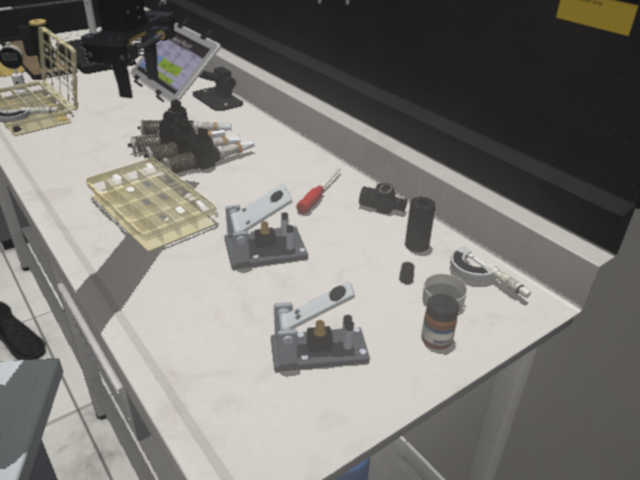

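The top picture shows the wide switch near (243,270) with its pad at (235,254), and the narrow one near (375,235). The side picture agrees, with the wide pad at (280,195) and the narrow pad at (343,292). Nothing tall stands on the path, so I'll move over the wide pad with the fingers shut.

>>> step_arm(
  deltas=[
    [-1, 0, -0.06, -0.022, -10],
    [-1, 0, -0.11, -0.042, -20],
    [-1, 0, -0.16, -0.061, -30],
    [-1, 0, -0.21, -0.08, -30],
    [-1, 0.02, -0.26, -0.099, -30],
    [-1, 0.05, -0.2945, -0.112, -30],
    [-1, 0.07, -0.2945, -0.112, -30],
    [-1, 0.07, -0.2945, -0.112, -30],
    [-1, 0.07, -0.2945, -0.112, -30],
  ],
  newtons=20,
)

```text
time_s: 1.82
tool_pos: [0.4669, 0.3987, 0.1727]
tool_rot: [-42.7, 89.9, 56.5]
force: [0.3, -0.6, -1.2]
grip_width: 0.0055
```

Run:
```python
from h import *
o=monitor.get_obs();T=R.from_euler('xyz',o['tool_rot'],degrees=True).as_matrix(); print(o['time_s'],T.round(3),o['force'])
a=np.radians(9.2);u=np.array([np.cos(a),np.sin(a),0])
for t in ([.467,.3975,.150],[.467,.3975,.127],list(np.array([.467,.3975,.086])+.012*u)): print((T.T@(np.array(t)-o['tool_pos'])).round(4))
ims=[]
for c in ('side','wrist'):
    im,d=read_camera(c); ims.append(cv2.resize(im[100:340,160:400] if c=='side' else im,(400,400)))
    for r in regions_of(c,'wide_pad')[:2]: print(c,r['p'],r['pixel'],np.median(pts(camera_model(c),d,r['pixels']),0).round(3))
cv2.imwrite('pics/a.png',np.hstack(ims)[...,::-1])
```

```text
1.825 [[ 0.001 -0.987 -0.16 ]
 [ 0.001 -0.16   0.987]
 [-1.    -0.001  0.001]] [ 0.33380351 -0.64405946 -1.16919031]
[ 0.0227  0.0001 -0.0012]
[ 0.0457  0.0001 -0.0012]
[ 0.0867 -0.0118 -0.0013]
side 0.96 [261.8, 208.3] [0.441 0.388 0.089]
wrist 0.63 [316.0, 218.8] [0.44  0.391 0.089]
```

View pics/a.png

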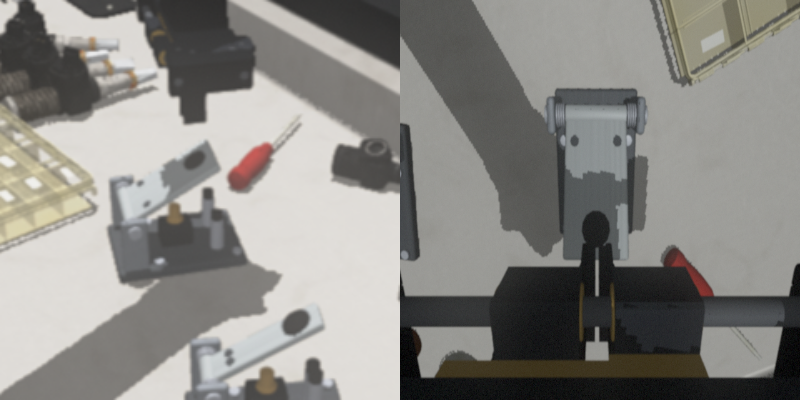

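Both views show the shut fingers above the pad and in line with the plate. In the right half (wrist), the fingertips lie just below the pad at (595,228). Next I'll press down, following the arc.

>>> step_arm(
  deltas=[
    [-1, 0.02, 0, -0.001, 0],
    [-1, 0.035, 0, -0.001, 0],
    [-1, 0.044, -0.001, -0.001, 0],
    [-1, 0.052, -0.003, -0.001, 0],
    [-1, 0.06, -0.006, -0.001, 0],
    [-1, 0.068, -0.009, -0.001, 0],
    [-1, 0.075, -0.011, -0.001, 0],
    [-1, 0.081, -0.012, -0.001, 0],
    [-1, 0.083, -0.012, -0.001, 0],
    [-1, 0.083, -0.012, -0.001, 0],
  ],
)

```text
time_s: 3.28
tool_pos: [0.4818, 0.399, 0.091]
tool_rot: [-74.6, 89.7, 24.5]
force: [1.7, -1.9, 7.9]
grip_width: 0.0004
```

Run:
```python
from h import *
im,d=read_camera('side'); cv2.imwrite('pics/b.png',cv2.resize(im[100:340,160:400],(480,480))[...,::-1])
m=camera_model('side')
for t in('wide_plate','narrow_plate'):
    r=regions_of('side',t)
    if r:
        P=pts(m,d,cv2.erode(r[0]['pixels'].astype(np.uint8),np.ones((3,3)))>0); print(t,r[0]['p'],np.percentile(P,[5,50,95],axis=0).round(3).tolist())
o=monitor.get_obs(); print(o['time_s'],o['tool_pos'],o['force'])
```

```text
wide_plate 0.89 [[0.397, 0.366, 0.064], [0.44, 0.386, 0.067], [0.489, 0.413, 0.07]]
narrow_plate 0.78 [[0.467, 0.126, 0.068], [0.51, 0.135, 0.09], [0.547, 0.149, 0.113]]
3.425 [0.4818103  0.39892891 0.091152  ] [ 1.03384047 -0.80982208  8.18258223]
```

View pics/b.png

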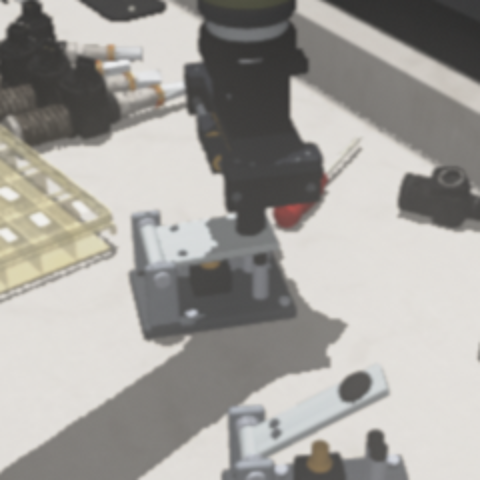

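The plate at (205,240) is almost level and the narrow plate is still up. I'll press the last few millimetres onto the stops and hold.

>>> step_arm(
  deltas=[
    [-1, 0.003, 0, 0, 0],
    [-1, 0.005, 0, 0, 0],
    [-1, 0.006, 0, 0, 0],
    [-1, 0.006, 0, 0, 0],
  ],
)

```text
time_s: 3.92
tool_pos: [0.4823, 0.399, 0.0863]
tool_rot: [-73.9, 89.6, 25.2]
force: [0.5, -2.4, 12.8]
grip_width: 0.0006
```

>>> step_arm(
  deltas=[
    [-1, 0.002, 0, 0, 0],
    [-1, 0.002, 0, 0, 0],
    [-1, 0.002, 0, 0, 0],
    [-1, 0.002, 0, 0, 0],
    [-1, 0.002, 0, 0, 0],
    [-1, 0.002, 0, 0, 0],
    [-1, 0.002, 0, 0, 0],
    [-1, 0.002, 0, 0, 0],
    [-1, 0.002, 0, 0, 0],
    [-1, 0.002, 0, 0, 0],
    [-1, 0.002, 0, 0, 0],
    [-1, 0.002, 0, 0, 0],
  ],
)

```text
time_s: 5.42
tool_pos: [0.4824, 0.399, 0.0861]
tool_rot: [-72.5, 89.6, 26.6]
force: [-2.4, -6.2, 21.3]
grip_width: 0.0003
```

Run:
```python
from h import *
im,d=read_camera('side'); m=camera_model('side')
r=regions_of('side','wide_plate')
P=pts(m,d,cv2.erode(r[0]['pixels'].astype(np.uint8),np.ones((3,3)))>0); P=P[(P[:,2]>.05)&(P[:,2]<.08)]
c=np.linalg.lstsq(np.c_[P[:,:2],np.ones(len(P))],P[:,2],rcond=None)[0]; print('slope x,y',c, monitor.get_obs()['force'],monitor.get_obs()['time_s'])
```

```text
slope x,y [-0.02138765  0.01719971  0.06755126] [-1.51345559 -4.9725597  22.46176395] 5.525
```

The plate is level on its stops: the slope is about 0 and the force rose to 21 N with almost no further travel. It has been down for about 2 s, so I'll release by rising and backing clear.

>>> step_arm(
  deltas=[
    [-1, -0.008, 0.001, 0, 0],
    [-1, -0.02, 0.005, 0, 0],
    [-1, -0.035, 0.01, 0, 0],
    [-1, -0.07, 0.012, 0, 0],
    [-1, -0.12, 0.012, 0, 0],
    [-1, -0.16, 0.012, 0, 0],
    [-1, -0.16, 0.012, 0, 0],
    [-1, -0.16, 0.012, 0, 0],
    [-1, -0.16, 0.012, 0, 0],
    [-1, -0.16, 0.012, 0, 0],
  ],
)

```text
time_s: 6.78
tool_pos: [0.4668, 0.3962, 0.2392]
tool_rot: [123.7, 89.9, -137.2]
force: [0.9, 0.3, 0.3]
grip_width: 0.0004
```

Run:
```python
from h import *
im,d=read_camera('side'); m=camera_model('side'); cv2.imwrite('pics/c.png',im[...,::-1])
for t in('wide_plate','narrow_plate'):
    r=regions_of('side',t)[0]
    P=pts(m,d,cv2.erode(r['pixels'].astype(np.uint8),np.ones((3,3)))>0); P=P[P[:,2]>.05]
    n=np.linalg.svd(P-P.mean(0),full_matrices=False)[2][2]; print(t,'tilt rad',np.arccos(abs(n[2])))
o=monitor.get_obs(); print(o['time_s'],o['tool_pos'],o['force'],abs(o['joint_velocities']).max())
```

```text
wide_plate tilt rad 0.5161026716216559
narrow_plate tilt rad 0.5303463728529281
6.925 [0.46709701 0.39642025 0.23999719] [ 0.60408351 -0.19902426  0.22342524] 0.20649615488092352
```

View pics/c.png

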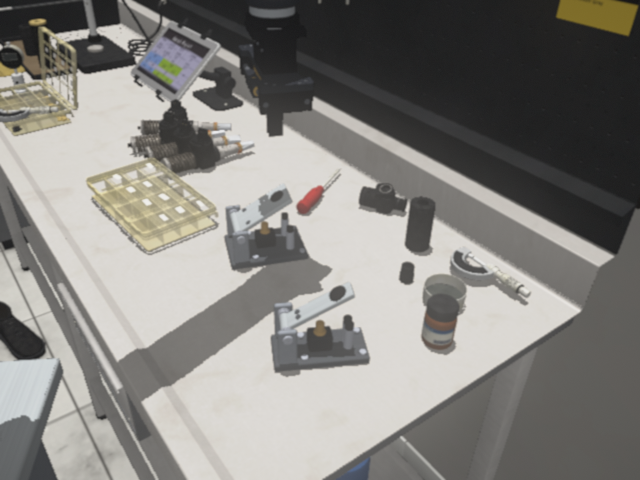

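Both plates are up, wide pad at (280,195) and narrow pad at (343,292), and the gripper at (275,110) is clear of everything.

```bash
python3 -c "
from cell import env; print(env.sign_off())"
```

```text
the job is handed in; nothing more can be done
None
```

I pressed the wide switch's plate down level on its stops with the shut fingertips, held it there for about 2 s, let it spring back up, and handed the job in at about 7 s.

- **While pressed:** the measured slope of the wide plate was about 0.02. The force reached 21–22 N with almost no further travel, so it was on its stops.
- **After release:** the wide plate measured 0.52 rad and the narrow plate 0.53 rad. The gripper was about 0.1 m above the plates and the tool force was about 0.

I measured the plate angles from the camera depth, as there was no direct joint reading, and I did not measure the wide plate's speed. No check failed. The network's "wide_pad" region covered the whole plate, so I took the pad's centre from its dark pixels instead.

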